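# Wedge the rocking bench supply

## Robot

A 6-joint arm with a two-finger parallel gripper is mounted at the origin on the work surface. World frame = base frame: x ahead of the robot, y to its left, z up, the work surface at z = 0. Lengths are in m, angles in degrees, forces in N, time in s.
With the tool pointing down it reaches from about 0.3 to 0.75 m from the base axis. Payload 8.5 kg.
Tool frame: the origin (TCP) lies on the centre line of the jaws, within the pads' length; the fingertips stand 19 mm ahead of it and the grasp point (between the pads) is the TCP; z points along the fingers, x is the direction in which the jaws open and shut, and the axes are right-handed (so a half turn about z gives the same grasp; the last joint's range is limited). The gripper opens to 85 mm and grips with 20 to 120 N. Pads are 22 mm wide; open, the fingers measure 114 mm over their backs; the gripper's body (76 mm by 85 mm) begins 54 mm behind the grasp point. The pads swing forward as they close: fully open they stand 13 mm farther back than shut.
Start: joints at [62.091, 21.807, 74.336, -0, 83.858, -12.336], TCP at [0.148, 0.53, 0.25] pointing down, gripper open.
Joint ranges: [-178.18, 178.18], [-50.72, 133.34], [12.68, 142.11], [-81.47, 261.47], [9.98, 163.14], [-165.26, 165.26]. Speed limits (degrees/s): [136.94, 136.94, 180, 180, 180, 180].

## Interface

Orientations are given as a 3x3 rotation matrix whose columns are the frame's x, y, z axes.
In Python, from rig import env, cams, order gives the robot as it stands.
- The arm moves only by the tool step_arm, never from a script. Its argument "steps" is a list of rows, each an object with "xyz": the shift along the tool's x, y, z normalised to -1 to 1, where 1 is 0.04 m, a list of three; "turn": the turn, a rotation vector about the tool's x, y, z normalised to -1 to 1, where 1 is 0.08 rad, a list of three; "gripper": the gripper command: -1 is shut, 1 is fully open, values between are in proportion. A call has 1 to 20 rows; each row shifts and turns the commanded pose from where the row before left it, along the tool's axes as they then stand; what a row does not reach is not made up. A row lasts 1/12 s, in which the tool goes at most 41.7 mm and 7.16 degrees, less where a joint would pass 70% of its speed; a pose out of reach is approached as far as the arm can. A call with a number of a shift or a turn outside -1 to 1 is refused whole. A call with a gripper value outside its range is refused whole. The fingers move at their own pace and stop on an object; "squeeze" is the grip in N (left out, the last holds). Time passes only in rows, so rows that do not move let the fingers close. It gives the time, the measured TCP pose, the force and the opening at its end, in the units of the state.
- env.observe(): the state, without advancing time (a new reading comes with each control period).
- cams.get_image(name): name is "scene" or "top"; returns (picture, depth): 420x560x3 uint8, red, green, blue; 420x560 float32, m along the optical axis (not along the pixel's ray), 0 where there is no reading.
- cams.camera_info(name): a dict with "fx", "fy", "cx", "cy" (pixels), "extrinsics" (4x4, takes a point from camera to world coordinates). Camera axes: x right, y down, z forward; pixel columns grow to the right and rows downward; lengths in m; the calibration is good to about 2 mm. A picture is of the moment at which its call begins. camera_info takes no time and is no camera call.
- order.close_job(): hands the job in, once; it reports no verdict.
The state is a dict: "time_s": time; "q": joint angles; "qvel": joint speeds; "joint_efforts": joint torques, N m; "position": TCP position; "tool_rot": TCP orientation; "ft_force": force on the tool from outside, world axes, zero at the start; "wrist_torque": the same for the moment, N m; "grip_width": finger opening in m.
Only numpy, scipy, OpenCV 4.12 (cv2) and the standard library are available. Lean on these libraries where they do the work, as an engineer would, in place of code of your own. Each camera call takes 0.05 s, during which the arm holds its last target. There are 200 camera calls.

## Task

The grey bench power supply rocks because the foot under its orange dot is screwed up too short. Without picking anything up or shoving the supply along, push the yellow wedge, thin end first, under that foot from the supply's front until it just takes up the gap and the supply sits level and no longer rocks. Prove it by pressing down on the orange dot with closed fingertips, and finish while still pressing there, firmly but not hard, with the supply standing level and steady on the wedge.

Things in the scene. Friction and masses are not known exactly. Their poses are not given: they have to be found in the camera images.
- station: Grey bench power supply, loose, 160 (x, depth) x 200 (y, width) mm, about 1.8 to 2.7 kg. Origin: mid-way between its feet, at sole level (table); z up. The front (dark panel, pale display, two knobs standing out 16 mm) faces its -x. Feet: round, black, 18 mm across, at x = +-60, y = +-80 mm. Underside 24 mm, flat top 104 mm above the table. It stands level on three feet.
- short_foot (a point): Point on the table level straight below the fourth foot (x = -60, y = -80 mm of the supply), which is screwed up and hangs 5 to 10 mm above the table, by an unknown amount. Pressing above it with more than about 3 N rocks the supply onto it; let go, it rocks back. Friction of everything about 0.5 to 0.7.
- station_dot (a point): Centre of the flat orange dot, 36 mm across, on the supply's top, 104 mm above the table, straight above the short foot (moves with the supply).
- wedge: Yellow plastic wedge, loose, about 90 g, 120 mm long (x), 45 mm wide (y), lying flat. Origin: centre of its underside; z up. The top slopes evenly from 26 mm high at the upright flat back (x = -60 mm) to 2.5 mm at the thin tip (x = +60 mm). It starts in front of the supply, tip roughly towards the short foot. Friction holds it in place when pressed.
- wedge_tip (a point): Middle of the wedge's thin tip edge, at table level.
- wedge_back (a point): Middle of the wedge's flat back face, 13 mm above the table. Pushed here the wedge slides with under 1 N; once the slope meets the foot the resistance climbs within a few mm to over 5 N; pushed further it would lift the corner or shove the supply.
- jar1: Bystander, leave alone: white jar with cork band and aluminium cap, 64 mm across, 89 mm high. Origin: centre of underside.
- jar2: Bystander: the same jar with a brass cap.
- clip_block: Bystander: green plastic block, 24 x 24 mm, 36 mm high. Origin: centre of underside.
- tape: Bystander: blue tape ring lying flat, 60 mm across, 18 mm high. Origin: centre of underside.
- driver: Bystander: black-handled screwdriver, 190 mm long, lying on the table.
- sponge_pot: Bystander: brass sponge pot on a white base, 80 x 80 mm, 58 mm high. Origin: centre of underside.
- spool: Bystander: steel solder spool, 50 mm across, 40 mm high, upright. Origin: centre of underside.
Mind the look-alikes: they are no part of the job. There is more than one size of the wedge; the job needs the largest.

How it is judged (in metres and radians):
At the end, for the whole second after the job is handed in: Fingers press the supply within 50 mm of the orange dot with 3 to 40 N, off the wedge; pressed so, it is level within 0.015 rad and still, has moved under 30 mm, and the wedge, its tip past x = -64 mm and within 30 mm of y = -80 mm in the supply's frame, carries over 1 N of it (contact force between the fingers and station between 3 and 40 N and horizontal distance between the grasp point and station_dot below 0.05 m and contact force between wedge and station above 1 N and contact force between the fingers and wedge below 0.1 N and angle between station's own z axis and vertical below 0.015 rad and x of wedge_tip in the frame of station above -0.064 m and y of wedge_tip in the frame of station between -0.11 and -0.05 m and angular speed of station below 0.1 rad/s and linear speed of wedge below 0.02 m/s and distance of station from where it was at the start of the episode below 0.03 m); the arm keeps its last pose, push and grip.
It fails at once if the wedge is lifted or tipped over (height (world z) of wedge above 0.02 m or angle between wedge's own z axis and vertical above 0.5 rad).
It fails at once if the supply is lifted or shoved along by more than 30 mm (height (world z) of station above 0.015 m or distance of station from where it was at the start of the episode above 0.03 m).
It fails at once if the fingers press the supply too hard (over 50 N) (contact force between the fingers and station above 50 N).
It fails at once if a bystander is knocked more than 30 mm away or lifted (distance of any of jar1, jar2, clip_block, tape, driver, sponge_pot, spool from where it was at the start of the episode above 0.03 m).
It also fails if it takes over 40 s, if anything falls off the work surface, if the arm or the gripper's body presses on something with over 40 N, if the wrist force passes 120 N, or if a joint passes its speed limit or range.

## Working session

There is one attempt and no reset: what is moved stays moved. The work goes in short steps, Python scripts to look and compute and a tool call to move; the robot and the scene stay as the last step left them, time stands still between calls to the robot, and variables do not carry over. Pictures are saved under pics/ and viewed, about 8 in all and at most 12, crops included, and the job is handed in when it is done.

Besides the shell and the picture viewer there is one more tool, called as a command line: name --argument value ..., lists and objects as JSON in quotes. step_arm: Moves the arm, as the interface text tells. Scaled input: -1 to 1 covers 0.04 m each way for a shift and 0.08 rad each way for a turn. Its arguments: {"type":"object","properties":{"steps":{"type":"array"},"squeeze":{"type":"number"}},"required":["steps"]}

```bash
mkdir -p pics; cat > h.py <<'E'
from rig import env,cams,order
import numpy as np,cv2
def snap(n,f):
    im,d=cams.get_image(n); np.savez(f'pics/{f}.npz',im=im,d=d); return im,d
def pt(n,d,u,v,z=None):
    c=cams.camera_info(n);E=np.array(c['extrinsics'])
    r=np.array([(u-c['cx'])/c['fx'],(v-c['cy'])/c['fy'],1.])
    if z is None:
        w=d[int(v)-1:int(v)+2,int(u)-1:int(u)+2]; s=np.median(w[w>0])
    else: s=(z-E[2,3])/(E[:3,:3]@r)[2]
    return (E[:3,:3]@(r*s)+E[:3,3])
E
python3 - <<'E'
from h import *
a,_=snap('top','t0');b,_=snap('scene','s0')
cv2.imwrite('pics/t0.png',cv2.resize(a[:,:,::-1],(800,600),interpolation=cv2.INTER_CUBIC))
cv2.imwrite('pics/s0.png',cv2.resize(b[:,:,::-1],(800,600),interpolation=cv2.INTER_CUBIC))
for n in('top','scene'):
    c=cams.camera_info(n);print(n,c['fx'],np.round(c['extrinsics'],3).tolist())
print(np.round(env.observe()['tool_rot'],3).tolist(),env.observe()['ft_force'])
E
```

```text
top 464.3054754249048 [[0.005, -0.984, 0.178, 0.393], [-1.0, -0.005, -0.0, -0.016], [0.001, -0.178, -0.984, 1.258], [0.0, 0.0, 0.0, 1.0]]
scene 520.9963791764967 [[0.531, 0.614, -0.584, 1.426], [0.847, -0.38, 0.371, -0.535], [0.006, -0.692, -0.722, 1.104], [0.0, 0.0, 0.0, 1.0]]
[[0.268, 0.963, -0.001], [0.963, -0.268, -0.001], [-0.001, -0.0, -1.0]] [ 0.01854936 -0.84173438 -0.8314035 ]
```

View pics/t0.png

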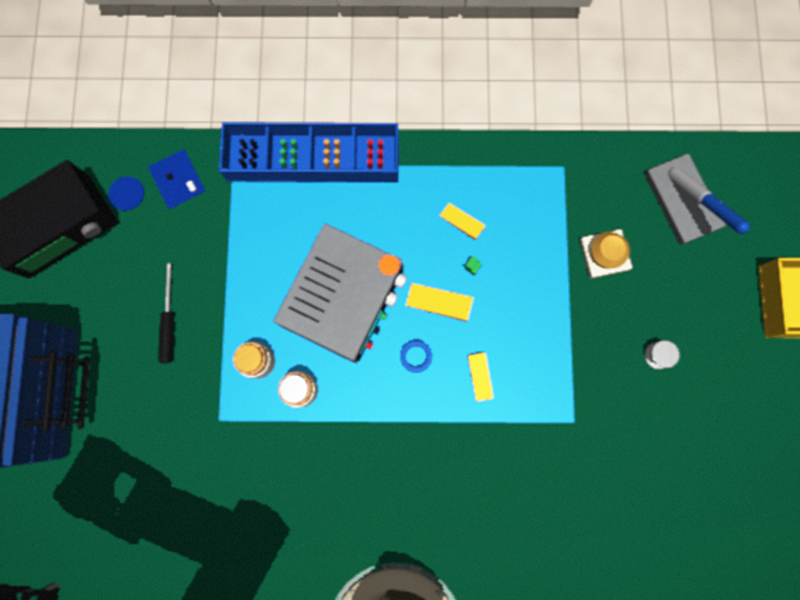

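View pics/s0.png

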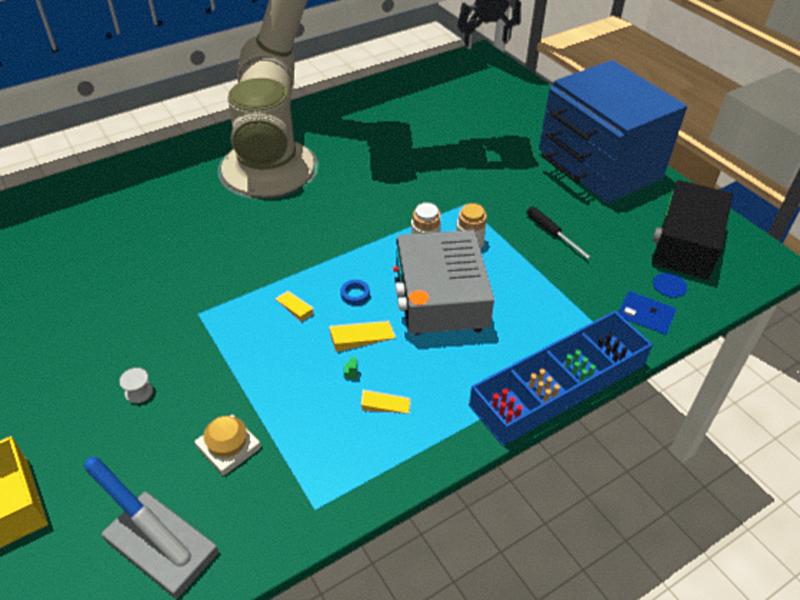

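The top view shows the supply at (340,290), its dot at (389,265), and the large wedge from (407,295) to (472,307) with its thick end on the right. The green block is at (472,265) and the tape at (416,355). I'll enlarge this area.

```bash
python3 - <<'E'
from h import *
z=np.load('pics/t0.npz');im=z['im'];d=z['d']
c=im[140:270,185:355]; cv2.imwrite('pics/c0.png',cv2.resize(c[:,:,::-1],None,fx=4.6,fy=4.6,interpolation=cv2.INTER_CUBIC))
h=cv2.cvtColor(im,cv2.COLOR_RGB2HSV)
def comps(m,z):
    n,l,s,ce=cv2.connectedComponentsWithStats(m.astype(np.uint8))
    for i in range(1,n):
        if s[i,4]>40 :
            ys,xs=np.where(l==i)
            if xs.min()<180 or xs.max()>400 or ys.min()<130 or ys.max()>300: continue
            P=np.array([pt('top',d,x,y,z) for x,y in zip(xs,ys)])[:,:2].astype(np.float32)
            r=cv2.minAreaRect(P);print(s[i,4],ce[i].round(1),np.round(r[0],4),np.round(r[1],4),round(r[2],1),'\n',cv2.boxPoints(r).round(4).tolist(), 'mean',P.mean(0).round(4))
print('yellow');comps((h[...,0]>20)&(h[...,0]<32)&(h[...,1]>150)&(h[...,2]>90),0.013)
print('orange');comps((h[...,0]>4)&(h[...,0]<15)&(h[...,1]>180)&(h[...,2]>120),0.104)
# top plane of the supply via depth
C=cams.camera_info('top');E=np.array(C['extrinsics'])
v,u=np.mgrid[0:420,0:560]
X=np.stack([(u-C['cx'])/C['fx']*d,(v-C['cy'])/C['fy']*d,d],-1)@E[:3,:3].T+E[:3,3]
m=(np.abs(X[...,2]-.104)<.006)&(u>185)&(u<290)&(v>150)&(v<260)
n,l,s,ce=cv2.connectedComponentsWithStats(m.astype(np.uint8));i=1+s[1:,4].argmax()
P=X[l==i];r=cv2.minAreaRect(P[:,:2].astype(np.float32));print('top',len(P),np.median(P[:,2]),r,cv2.boxPoints(r).round(4).tolist())
E
```

```text
yellow
298 [323.5 154.6] [ 0.7518 -0.1279] [0.0801 0.0309] 55.5 
 [[0.7163000106811523, -0.15219999849796295], [0.7418000102043152, -0.1696999967098236], [0.7871999740600586, -0.10369999706745148], [0.7617999911308289, -0.08619999885559082]] mean [ 0.7512 -0.1283]
662 [307.3 211. ] [ 0.5928 -0.082 ] [0.1159 0.0434] 76.1 
 [[0.5577999949455261, -0.13300000131130219], [0.5999000072479248, -0.14339999854564667], [0.6276999711990356, -0.03099999949336052], [0.5856000185012817, -0.020500000566244125]] mean [ 0.5925 -0.0827]
331 [335.8 263. ] [ 0.4526 -0.1576] [0.0827 0.0288] 9.1 
 [[0.40950000286102295, -0.14990000426769257], [0.4140999913215637, -0.17829999327659607], [0.49570000171661377, -0.16519999504089355], [0.4912000000476837, -0.13680000603199005]] mean [ 0.4526 -0.158 ]
orange
top 4895 0.10403995993429116 ((0.597368061542511, 0.10018990933895111), (0.16172073781490326, 0.2002916783094406), 64.43842315673828) [[0.47209998965263367, 0.07050000131130219], [0.6528000235557556, -0.01600000075995922], [0.722599983215332, 0.1298999935388565], [0.5418999791145325, 0.21629999577999115]]
```

View pics/c0.png

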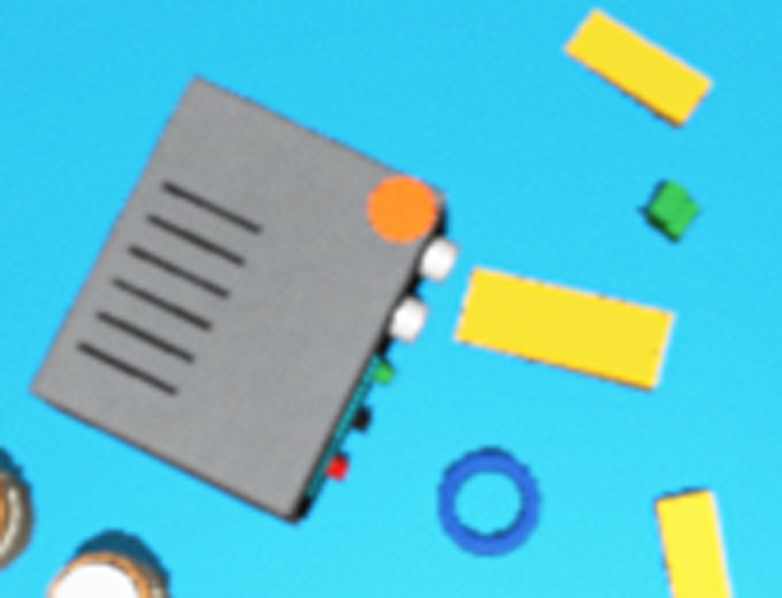

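The crop shows the wedge's thin end at (473,268)-(457,340) and its back edge at (674,312)-(655,388). The dot is at (403,209) and the tape at (490,505). Next I'll turn these into the supply frame.

```bash
cat >> h.py <<'E'
S=np.array([.5974,.1002]);A=np.radians(64.44)
R=np.array([[np.cos(A),-np.sin(A)],[np.sin(A),np.cos(A)]])
def s2w(x,y): return S+R@np.array([x,y])
def w2s(p): return R.T@(np.array(p)[:2]-S)
def go(p,yaw=None):
    o=env.observe();T=np.array(o['tool_rot']);dl=T.T@(np.array(p)-o['position'])
    print('t',round(o['time_s'],2),'pos',np.round(o['position'],4),'F',np.round(o['ft_force'],2),'w',round(o['grip_width'],4),'yaw',round(np.degrees(np.arctan2(T[1,0],T[0,0])),2))
    print('shift units',np.round(dl/.04,3))
    if yaw is not None:
        y=np.radians(yaw);W=np.array([[np.cos(y),np.sin(y),0],[np.sin(y),-np.cos(y),0],[0,0,-1]])
        from scipy.spatial.transform import Rotation as Ro
        print('turn units',np.round(Ro.from_matrix(T.T@W).as_rotvec()/.08,3),'then shift',np.round(W.T@(np.array(p)-o['position'])/.04,3))
E
python3 - <<'E'
from h import *
z=np.load('pics/t0.npz');d=z['d']
f=lambda a,b,h:pt('top',d,185+(a+.5)/4.6-.5,140+(b+.5)/4.6-.5,h)
for n,a,b,h in[('tipL',473,268,.0025),('tipR',457,340,.0025),('bL',674,312,.026),('bR',655,388,.026),('dot',403,209,.104),('tape',490,505,.018),('block',672,205,.036),('knob',440,258,.065)]:
    p=f(a,b,h);print(n,p.round(4),'S',w2s(p).round(4))
t=(f(473,268,.0025)+f(457,340,.0025))/2;b=(f(674,312,.026)+f(655,388,.026))/2
v=t-b;print('len',np.linalg.norm(v[:2]),'heading',np.degrees(np.arctan2(v[1],v[0])),'tip S',w2s(t),'back S',w2s(b))
g=b[:2]+(t-b)[:2]*.3;print('grip',g)
go([g[0],g[1],.15],-13.9)
E
```

```text
tipL [ 0.6304 -0.0288  0.0025] S [-0.1021 -0.0854]
tipR [ 0.5868 -0.0194  0.0025] S [-0.1125 -0.042 ]
bL [ 0.6004 -0.1462  0.026 ] S [-0.221 -0.109]
bR [ 0.5555 -0.1346  0.026 ] S [-0.2299 -0.0635]
dot [0.6441 0.0111 0.104 ] S [-0.0602 -0.0806]
tape [ 0.4878 -0.0389  0.018 ] S [-0.1728  0.0389]
block [ 0.6622 -0.1448  0.036 ] S [-0.1931 -0.1642]
knob [ 0.6242 -0.0093  0.065 ] S [-0.0872 -0.0715]
len 0.1202339022230246 heading 75.2397051079471 tip S [-0.10732838 -0.06370616] back S [-0.22543273 -0.08623514]
grip [ 0.58712114 -0.10549733]
t 0.1 pos [0.1476 0.5296 0.2498] F [ 0.02 -0.84 -0.83] w 0.0856 yaw 74.43
shift units [-12.341  14.849   2.506]
turn units [9.000e-03 1.500e-02 1.927e+01] then shift [14.482 12.773  2.495]
```

step_arm --steps '[{"xyz": [0,0,0],"turn": [0,0,0.973],"gripper": 1},{"xyz": [0,0,0],"turn": [0,0,0.973],"gripper": 1},{"xyz": [0,0,0],"turn": [0,0,0.973],"gripper": 1},{"xyz": [0,0,0],"turn": [0,0,0.973],"gripper": 1},{"xyz": [0,0,0],"turn": [0,0,0.973],"gripper": 1},{"xyz": [0,0,0],"turn": [0,0,0.973],"gripper": 1},{"xyz": [0,0,0],"turn": [0,0,0.973],"gripper": 1},{"xyz": [0,0,0],"turn": [0,0,0.973],"gripper": 1},{"xyz": [0,0,0],"turn": [0,0,0.973],"gripper": 1},{"xyz": [0,0,0],"turn": [0,0,0.973],"gripper": 1},{"xyz": [0,0,0],"turn": [0,0,0.973],"gripper": 1},{"xyz": [0,0,0],"turn": [0,0,0.973],"gripper": 1},{"xyz": [0,0,0],"turn": [0,0,0.973],"gripper": 1},{"xyz": [0,0,0],"turn": [0,0,0.973],"gripper": 1},{"xyz": [0,0,0],"turn": [0,0,0.973],"gripper": 1},{"xyz": [0,0,0],"turn": [0,0,0.973],"gripper": 1},{"xyz": [0,0,0],"turn": [0,0,0.973],"gripper": 1},{"xyz": [0,0,0],"turn": [0,0,0.973],"gripper": 1},{"xyz": [0,0,0],"turn": [0,0,0.973],"gripper": 1},{"xyz": [0,0,0],"turn": [0,0,0.973],"gripper": 1}]'

```text
time_s: 1.77
position: [0.1476, 0.5296, 0.25]
tool_rot: [[0.966, -0.259, -0.0], [-0.259, -0.966, -0.001], [-0.0, 0.001, -1.0]]
ft_force: [-0.4, 0.2, -0.3]
grip_width: 0.0854
```

```bash
python3 -c "
from h import *
go([.5871,-.1055,.15],-14.8)"
```

```text
t 1.77 pos [0.1476 0.5296 0.25  ] F [-0.43  0.19 -0.25] w 0.0854 yaw -14.99
shift units [14.722 12.493  2.506]
turn units [ 0.011  0.003 -0.042] then shift [14.68  12.545  2.499]
```

step_arm --steps '[{"xyz": [0.736,0.625,0],"turn": [0,0,0],"gripper": 1},{"xyz": [0.736,0.625,0],"turn": [0,0,0],"gripper": 1},{"xyz": [0.736,0.625,0],"turn": [0,0,0],"gripper": 1},{"xyz": [0.736,0.625,0],"turn": [0,0,0],"gripper": 1},{"xyz": [0.736,0.625,0],"turn": [0,0,0],"gripper": 1},{"xyz": [0.736,0.625,0],"turn": [0,0,0],"gripper": 1},{"xyz": [0.736,0.625,0],"turn": [0,0,0],"gripper": 1},{"xyz": [0.736,0.625,0],"turn": [0,0,0],"gripper": 1},{"xyz": [0.736,0.625,0],"turn": [0,0,0],"gripper": 1},{"xyz": [0.736,0.625,0],"turn": [0,0,0],"gripper": 1},{"xyz": [0.736,0.625,0],"turn": [0,0,0],"gripper": 1},{"xyz": [0.736,0.625,0],"turn": [0,0,0],"gripper": 1},{"xyz": [0.736,0.625,0],"turn": [0,0,0],"gripper": 1},{"xyz": [0.736,0.625,0],"turn": [0,0,0],"gripper": 1},{"xyz": [0.736,0.625,0],"turn": [0,0,0],"gripper": 1},{"xyz": [0.736,0.625,0],"turn": [0,0,0],"gripper": 1},{"xyz": [0.736,0.625,0],"turn": [0,0,0],"gripper": 1},{"xyz": [0.736,0.625,0],"turn": [0,0,0],"gripper": 1},{"xyz": [0.736,0.625,0],"turn": [0,0,0],"gripper": 1},{"xyz": [0.736,0.625,0],"turn": [0,0,0],"gripper": 1}]'

```text
time_s: 3.43
position: [0.5901, -0.1056, 0.2499]
tool_rot: [[0.967, -0.255, -0.001], [-0.255, -0.967, 0.0], [-0.001, -0.0, -1.0]]
ft_force: [0.4, -0.0, 0.3]
grip_width: 0.0851
```

```bash
python3 -c "
from h import *
go([.5871,-.1055,.022],-14.8)"
```

```text
t 3.43 pos [ 0.5901 -0.1056  0.2499] F [ 0.4  -0.03  0.35] w 0.0851 yaw -14.79
shift units [-0.07   0.018  5.698]
turn units [-0.002  0.01   0.003] then shift [-0.074  0.017  5.698]
```

step_arm --steps '[{"xyz": [-0.07,0,0.8],"turn": [0,0,0],"gripper": 1},{"xyz": [0,0,0.8],"turn": [0,0,0],"gripper": 1},{"xyz": [0,0,0.8],"turn": [0,0,0],"gripper": 1},{"xyz": [0,0,0.8],"turn": [0,0,0],"gripper": 1},{"xyz": [0,0,0.8],"turn": [0,0,0],"gripper": 1},{"xyz": [0,0,0.7],"turn": [0,0,0],"gripper": 1},{"xyz": [0,0,0.5],"turn": [0,0,0],"gripper": 1},{"xyz": [0,0,0.3],"turn": [0,0,0],"gripper": 1},{"xyz": [0,0,0.2],"turn": [0,0,0],"gripper": 1},{"xyz": [0,0,0],"turn": [0,0,0],"gripper": 1},{"xyz": [0,0,0],"turn": [0,0,0],"gripper": 0.5},{"xyz": [0,0,0],"turn": [0,0,0],"gripper": 0.2},{"xyz": [0,0,0],"turn": [0,0,0],"gripper": 0.1},{"xyz": [0,0,0],"turn": [0,0,0],"gripper": 0},{"xyz": [0,0,0],"turn": [0,0,0],"gripper": 0},{"xyz": [0,0,0],"turn": [0,0,0],"gripper": 0}]' --squeeze 20

```text
time_s: 4.77
position: [0.5872, -0.1032, 0.0234]
tool_rot: [[0.967, -0.255, 0.002], [-0.255, -0.967, -0.001], [0.002, 0.0, -1.0]]
ft_force: [-0.0, -0.1, 6.7]
grip_width: 0.044
```

```bash
python3 - <<'E'
from h import *
im,_=snap('scene','s1')
g=env.observe()['position'];w=w2s(g);print(w)
c=im[140:290,170:370];cv2.imwrite('pics/s1.png',cv2.resize(c[:,:,::-1],None,fx=4,fy=4,interpolation=cv2.INTER_CUBIC))
p=s2w(-.185,-.081);go([p[0],p[1],g[2]],-25.6)
E
```

```text
[-0.18793127 -0.07861759]
t 4.82 pos [ 0.5872 -0.1033  0.0234] F [-2.2   0.42  6.09] w 0.0442 yaw -14.77
shift units [ 0.072 -0.061  0.   ]
turn units [ 1.000e-03 -2.400e-02  2.362e+00] then shift [ 0.06  -0.073  0.   ]
```

View pics/s1.png

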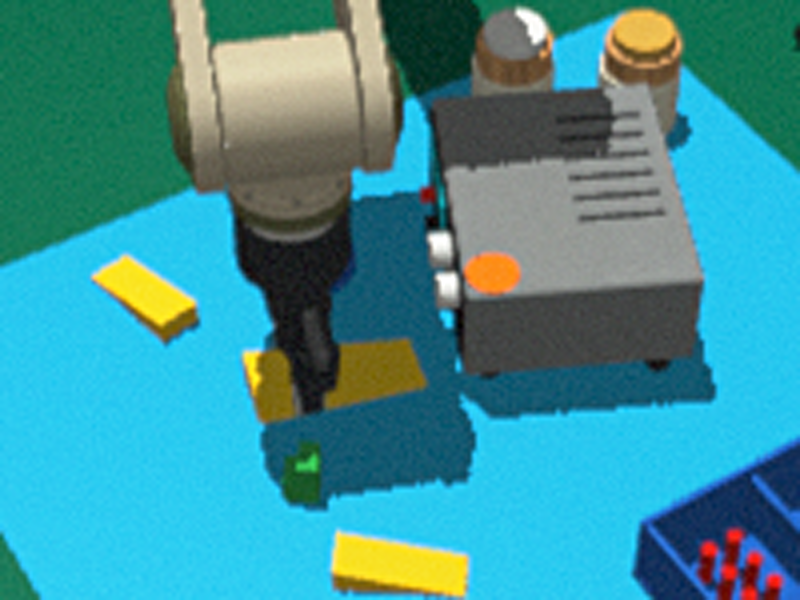

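The jaws straddle the big wedge squarely, and the tip points at the supply. Keeping it flat on the table, I'll line it up with the foot.

step_arm --steps '[{"xyz": [0,0,-0.03],"turn": [0,0,0.3],"gripper": 0},{"xyz": [0,0,0],"turn": [0,0,0.4],"gripper": 0},{"xyz": [0,0,0],"turn": [0,0,0.4],"gripper": 0},{"xyz": [0,0,0],"turn": [0,0,0.4],"gripper": 0},{"xyz": [0,0,0],"turn": [0,0,0.4],"gripper": 0},{"xyz": [0,0,0],"turn": [0,0,0.46],"gripper": 0},{"xyz": [0.02,-0.1,0],"turn": [0,0,0],"gripper": 0},{"xyz": [0.02,-0.15,0],"turn": [0,0,0],"gripper": 0},{"xyz": [0.02,-0.15,0],"turn": [0,0,0],"gripper": 0},{"xyz": [0,-0.15,0],"turn": [0,0,0],"gripper": 0},{"xyz": [0,-0.15,0],"turn": [0,0,0],"gripper": 0},{"xyz": [0,0,0],"turn": [0,0,0],"gripper": 0},{"xyz": [0,0,0],"turn": [0,0,0],"gripper": 0}]'

```text
time_s: 5.9
position: [0.6013, -0.0783, 0.0236]
tool_rot: [[0.902, -0.431, 0.0], [-0.431, -0.902, 0.0], [0.0, -0.0, -1.0]]
ft_force: [0.3, -0.4, 0.3]
grip_width: 0.0442
```

```bash
python3 - <<'E'
from h import *
g=env.observe()['position'];w=w2s(g);print(w)
p=s2w(-.16,-.08);go([p[0],p[1],g[2]],-25.6)
E
```

```text
[-0.15931788 -0.08051248]
t 5.9 pos [ 0.6013 -0.0783  0.0236] F [ 0.33 -0.45  0.33] w 0.0442 yaw -25.53
shift units [-0.013  0.017 -0.   ]
turn units [-0.002 -0.003  0.015] then shift [-0.013  0.017  0.   ]
```

step_arm --steps '[{"xyz": [0,0,0],"turn": [0,0,0],"gripper": 0.3},{"xyz": [0,0,0],"turn": [0,0,0],"gripper": 0.5},{"xyz": [0,0,0],"turn": [0,0,0],"gripper": 0.5},{"xyz": [0,0,-0.3],"turn": [0,0,0],"gripper": 0.5},{"xyz": [0,0,-0.6],"turn": [0,0,0],"gripper": 0.5},{"xyz": [0,0,-0.6],"turn": [0,0,0],"gripper": 0},{"xyz": [0,0.8,0],"turn": [0,0,0],"gripper": -1},{"xyz": [0,0.8,0],"turn": [0,0,0],"gripper": -1},{"xyz": [0,0,0],"turn": [0,0,0],"gripper": -1},{"xyz": [0,0,0],"turn": [0,0,0],"gripper": -1},{"xyz": [0,0,0.5],"turn": [0,0,0],"gripper": -1},{"xyz": [0,0,0.5],"turn": [0,0,0],"gripper": -1},{"xyz": [0,0,0.3],"turn": [0,0,0],"gripper": -1},{"xyz": [0,0,0.2],"turn": [0,0,0],"gripper": -1},{"xyz": [0,0,0],"turn": [0,0,0],"gripper": -1}]'

```text
time_s: 7.15
position: [0.5729, -0.1357, 0.022]
tool_rot: [[0.902, -0.431, -0.003], [-0.431, -0.902, 0.001], [-0.003, -0.0, -1.0]]
ft_force: [0.0, 0.1, 0.1]
grip_width: 0.0001
```

```bash
python3 - <<'E'
from h import *
im,_=snap('top','t2')
c=im[140:270,185:355]; cv2.imwrite('pics/c2.png',cv2.resize(c[:,:,::-1],None,fx=4.6,fy=4.6,interpolation=cv2.INTER_CUBIC))
g=env.observe()['position'];w=w2s(g);print(w)
p=s2w(-.16,-.08);go([p[0],p[1],g[2]],-25.6)
E
```

```text
[-0.2234806  -0.08030939]
t 7.2 pos [ 0.5734 -0.1361  0.0231] F [-0.05 -0.1   0.69] w -0.0 yaw -25.56
shift units [-0.008 -1.587  0.   ]
turn units [-0.001  0.015  0.009] then shift [-0.009 -1.587  0.   ]
```

View pics/c2.png

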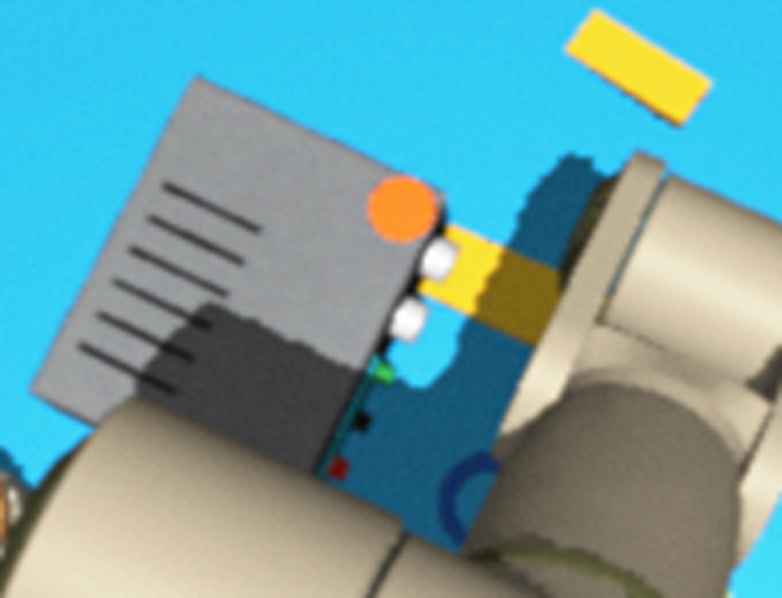

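The wedge is in line with the supply and its tip is just under the front edge, below the knob. The closed fingers stand behind its back. I'll push in small steps and watch the force.

step_arm --steps '[{"xyz": [0,-0.15,0],"turn": [0,0,0],"gripper": -1},{"xyz": [0,-0.15,0],"turn": [0,0,0],"gripper": -1},{"xyz": [0,-0.15,0],"turn": [0,0,0],"gripper": -1},{"xyz": [0,-0.1,0],"turn": [0,0,0],"gripper": -1},{"xyz": [0,-0.1,0],"turn": [0,0,0],"gripper": -1},{"xyz": [0,-0.1,0],"turn": [0,0,0],"gripper": -1},{"xyz": [0,-0.05,0],"turn": [0,0,0],"gripper": -1}]'

```text
time_s: 7.78
position: [0.5875, -0.1072, 0.0237]
tool_rot: [[0.902, -0.432, 0.0], [-0.432, -0.902, -0.0], [0.0, -0.0, -1.0]]
ft_force: [-0.6, -0.4, 0.6]
grip_width: 0.0001
```

step_arm --steps '[{"xyz": [0,-0.05,0],"turn": [0,0,0],"gripper": -1},{"xyz": [0,-0.05,0],"turn": [0,0,0],"gripper": -1},{"xyz": [0,0,0],"turn": [0,0,0],"gripper": -1}]'

```text
time_s: 8.03
position: [0.5891, -0.1038, 0.0235]
tool_rot: [[0.902, -0.432, 0.0], [-0.432, -0.902, 0.0], [-0.0, -0.0, -1.0]]
ft_force: [-0.7, 0.2, -0.2]
grip_width: -0.0001
```

step_arm --steps '[{"xyz": [0,-0.04,0],"turn": [0,0,0],"gripper": -1},{"xyz": [0,-0.04,0],"turn": [0,0,0],"gripper": -1},{"xyz": [0,0,0],"turn": [0,0,0],"gripper": -1}]'

```text
time_s: 8.28
position: [0.5904, -0.101, 0.0235]
tool_rot: [[0.902, -0.432, -0.0], [-0.432, -0.902, 0.0], [-0.0, -0.0, -1.0]]
ft_force: [0.1, -0.2, -0.4]
grip_width: -0.0
```

step_arm --steps '[{"xyz": [0,-0.04,0],"turn": [0,0,0],"gripper": -1},{"xyz": [0,-0.04,0],"turn": [0,0,0],"gripper": -1},{"xyz": [0,0,0],"turn": [0,0,0],"gripper": -1}]'

```text
time_s: 8.53
position: [0.5918, -0.0981, 0.0235]
tool_rot: [[0.902, -0.432, 0.0], [-0.432, -0.902, 0.0], [0.0, -0.0, -1.0]]
ft_force: [-0.7, -0.7, 0.2]
grip_width: 0.0002
```

step_arm --steps '[{"xyz": [0,-0.04,0],"turn": [0,0,0],"gripper": -1},{"xyz": [0,-0.04,0],"turn": [0,0,0],"gripper": -1},{"xyz": [0,0,0],"turn": [0,0,0],"gripper": -1}]'

```text
time_s: 8.78
position: [0.5932, -0.0952, 0.0235]
tool_rot: [[0.902, -0.432, 0.0], [-0.432, -0.902, 0.0], [0.0, -0.0, -1.0]]
ft_force: [-0.7, 0.0, 0.3]
grip_width: 0.0003
```

step_arm --steps '[{"xyz": [0,-0.04,0],"turn": [0,0,0],"gripper": -1},{"xyz": [0,-0.04,0],"turn": [0,0,0],"gripper": -1},{"xyz": [0,0,0],"turn": [0,0,0],"gripper": -1}]'

```text
time_s: 9.03
position: [0.5946, -0.0923, 0.0235]
tool_rot: [[0.902, -0.432, 0.0], [-0.432, -0.902, 0.0], [0.0, -0.0, -1.0]]
ft_force: [0.3, 0.1, -0.3]
grip_width: -0.0
```

step_arm --steps '[{"xyz": [0,-0.04,0],"turn": [0,0,0],"gripper": -1},{"xyz": [0,-0.04,0],"turn": [0,0,0],"gripper": -1},{"xyz": [0,0,0],"turn": [0,0,0],"gripper": -1}]'

```text
time_s: 9.28
position: [0.596, -0.0894, 0.0235]
tool_rot: [[0.902, -0.432, 0.0], [-0.432, -0.902, 0.0], [0.0, -0.0, -1.0]]
ft_force: [1.2, -0.1, 0.6]
grip_width: 0.0003
```

step_arm --steps '[{"xyz": [0,-0.04,0],"turn": [0,0,0],"gripper": -1},{"xyz": [0,-0.03,0],"turn": [0,0,0],"gripper": -1},{"xyz": [0,0,0],"turn": [0,0,0],"gripper": -1}]'

```text
time_s: 9.53
position: [0.5972, -0.087, 0.0235]
tool_rot: [[0.902, -0.432, 0.0], [-0.432, -0.902, 0.0], [0.0, -0.0, -1.0]]
ft_force: [-0.3, -1.0, 0.1]
grip_width: -0.0001
```

step_arm --steps '[{"xyz": [0,-0.03,0],"turn": [0,0,0],"gripper": -1},{"xyz": [0,-0.03,0],"turn": [0,0,0],"gripper": -1},{"xyz": [0,0,0],"turn": [0,0,0],"gripper": -1}]'

```text
time_s: 9.78
position: [0.5982, -0.085, 0.0235]
tool_rot: [[0.902, -0.432, -0.0], [-0.432, -0.902, -0.0], [0.0, 0.0, -1.0]]
ft_force: [-0.6, -0.8, 0.1]
grip_width: -0.0001
```

step_arm --steps '[{"xyz": [0,-0.03,0],"turn": [0,0,0],"gripper": -1},{"xyz": [0,-0.03,0],"turn": [0,0,0],"gripper": -1},{"xyz": [0,0,0],"turn": [0,0,0],"gripper": -1}]'

```text
time_s: 10.03
position: [0.5989, -0.0836, 0.0236]
tool_rot: [[0.902, -0.432, -0.001], [-0.432, -0.902, -0.001], [-0.0, 0.002, -1.0]]
ft_force: [-2.7, -6.0, 0.6]
grip_width: -0.0001
```

```bash
python3 - <<'E'
from h import *
im,d=snap('scene','s3')
o=env.observe();print(o['ft_force'],w2s(o['position']))
c=im[150:260,230:376];cv2.imwrite('pics/s3.png',cv2.resize(c[:,:,::-1],None,fx=5.4,fy=5.4,interpolation=cv2.INTER_CUBIC))
E
```

```text
[-2.91088509 -4.87143118  0.26520286] [-0.16518973 -0.08064165]
```

View pics/s3.png

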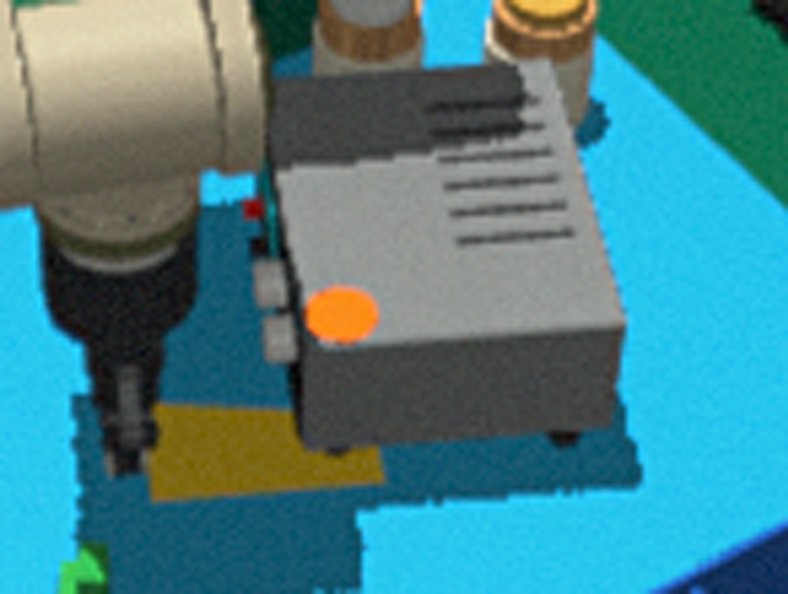

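The wedge now lies under the front corner foot, with the fingers at its back and the resistance at about 5.6 N. I'll back off, rise and move over the dot.

step_arm --steps '[{"xyz": [0,0.2,0],"turn": [0,0,0],"gripper": -1},{"xyz": [0,0.3,0],"turn": [0,0,0],"gripper": -1},{"xyz": [0,0,-0.8],"turn": [0,0,0],"gripper": -1},{"xyz": [0,0,-0.8],"turn": [0,0,0],"gripper": -1},{"xyz": [0,0,-0.8],"turn": [0,0,0],"gripper": -1},{"xyz": [0,0,-0.8],"turn": [0,0,0],"gripper": -1},{"xyz": [0,0,0],"turn": [0,0,0],"gripper": -1},{"xyz": [0,0,0],"turn": [0,0,0],"gripper": -1},{"xyz": [0,-0.8,0],"turn": [0,0,0],"gripper": -1},{"xyz": [0,-0.8,0],"turn": [0,0,0],"gripper": -1},{"xyz": [0,-0.8,0],"turn": [0,0,0],"gripper": -1},{"xyz": [0,-0.7,0],"turn": [0,0,0],"gripper": -1},{"xyz": [0,0,0],"turn": [0,0,0],"gripper": -1},{"xyz": [0,0,0],"turn": [0,0,0],"gripper": -1}]'

```text
time_s: 11.25
position: [0.6436, 0.0119, 0.1495]
tool_rot: [[0.903, -0.43, -0.003], [-0.43, -0.903, 0.001], [-0.003, 0.001, -1.0]]
ft_force: [-1.1, 0.2, 0.1]
grip_width: -0.0001
```

```bash
python3 - <<'E'
from h import *
go([.6441,.0111,.128],-25.6)
E
```

```text
t 11.25 pos [0.6436 0.0119 0.1495] F [-1.11  0.19  0.09] w -0.0001 yaw -25.47
shift units [0.02  0.012 0.537]
turn units [0.01  0.037 0.028] then shift [0.019 0.012 0.538]
```

step_arm --steps '[{"xyz": [0,0,0.2],"turn": [0,0,0],"gripper": -1},{"xyz": [0,0,0.2],"turn": [0,0,0],"gripper": -1},{"xyz": [0,0,0.12],"turn": [0,0,0],"gripper": -1},{"xyz": [0,0,0.07],"turn": [0,0,0],"gripper": -1},{"xyz": [0,0,0],"turn": [0,0,0],"gripper": -1},{"xyz": [0,0,0],"turn": [0,0,0],"gripper": -1}]'

```text
time_s: 11.75
position: [0.644, 0.0105, 0.1278]
tool_rot: [[0.902, -0.432, -0.0], [-0.432, -0.902, 0.0], [-0.0, 0.0, -1.0]]
ft_force: [0.4, 0.2, -0.1]
grip_width: -0.0002
```

step_arm --steps '[{"xyz": [0,0,0.03],"turn": [0,0,0],"gripper": -1},{"xyz": [0,0,0.03],"turn": [0,0,0],"gripper": -1},{"xyz": [0,0,0],"turn": [0,0,0],"gripper": -1}]'

```text
time_s: 12.0
position: [0.644, 0.011, 0.1255]
tool_rot: [[0.902, -0.432, 0.0], [-0.432, -0.902, -0.0], [0.0, 0.0, -1.0]]
ft_force: [-0.2, 0.7, -0.1]
grip_width: -0.0001
```

step_arm --steps '[{"xyz": [0,0,0.03],"turn": [0,0,0],"gripper": -1},{"xyz": [0,0,0.02],"turn": [0,0,0],"gripper": -1},{"xyz": [0,0,0],"turn": [0,0,0],"gripper": -1}]'

```text
time_s: 12.25
position: [0.644, 0.011, 0.1233]
tool_rot: [[0.902, -0.432, -0.0], [-0.432, -0.902, 0.0], [-0.0, 0.0, -1.0]]
ft_force: [-0.0, 1.3, 0.1]
grip_width: 0.0
```

step_arm --steps '[{"xyz": [0,0,0.02],"turn": [0,0,0],"gripper": -1},{"xyz": [0,0,0],"turn": [0,0,0],"gripper": -1},{"xyz": [0,0,0],"turn": [0,0,0],"gripper": -1}]'

```text
time_s: 12.5
position: [0.6441, 0.011, 0.1231]
tool_rot: [[0.902, -0.432, 0.0], [-0.432, -0.902, -0.0], [0.0, -0.0, -1.0]]
ft_force: [-1.8, -0.7, 3.8]
grip_width: 0.0002
```

step_arm --steps '[{"xyz": [0,0,0.02],"turn": [0,0,0],"gripper": -1},{"xyz": [0,0,0],"turn": [0,0,0],"gripper": -1},{"xyz": [0,0,0],"turn": [0,0,0],"gripper": -1}]'

```text
time_s: 12.75
position: [0.6442, 0.0109, 0.123]
tool_rot: [[0.902, -0.432, 0.001], [-0.432, -0.902, -0.0], [0.001, -0.0, -1.0]]
ft_force: [-2.2, -0.0, 9.0]
grip_width: 0.0
```

step_arm --steps '[{"xyz": [0,0,0.02],"turn": [0,0,0],"gripper": -1},{"xyz": [0,0,0.015],"turn": [0,0,0],"gripper": -1},{"xyz": [0,0,0],"turn": [0,0,0],"gripper": -1},{"xyz": [0,0,0],"turn": [0,0,0],"gripper": -1},{"xyz": [0,0,0],"turn": [0,0,0],"gripper": -1}]'

```text
time_s: 13.17
position: [0.6442, 0.0109, 0.1229]
tool_rot: [[0.902, -0.432, 0.002], [-0.432, -0.902, -0.001], [0.002, -0.0, -1.0]]
ft_force: [-6.1, 0.1, 16.8]
grip_width: -0.0
```

```bash
python3 - <<'E'
from h import *
z=np.load('pics/s0.npz');im,d=snap('scene','s4');o=env.observe()
print(o['position'],o['ft_force'],w2s(o['position']))
C=cams.camera_info('scene');E=np.array(C['extrinsics']);v,u=np.mgrid[0:420,0:560]
for dd in(z['d'],d):
    X=np.stack([(u-C['cx'])/C['fx']*dd,(v-C['cy'])/C['fy']*dd,dd],-1)@E[:3,:3].T+E[:3,3]
    P=X[(np.abs(X[...,2]-.104)<.008)&(dd>0)];q=(P[:,:2]-S)@R
    k=(np.abs(q[:,0])<.075)&(np.abs(q[:,1])<.095)&~((q[:,0]<.0)&(q[:,1]<-.02));P=P[k];q=q[k]
    print(len(P),np.linalg.lstsq(np.c_[q,np.ones(len(q))],P[:,2],rcond=None)[0])
c=im[150:260,230:376];cv2.imwrite('pics/s4.png',cv2.resize(c[:,:,::-1],None,fx=5.4,fy=5.4,interpolation=cv2.INTER_CUBIC))
E
```

```text
[0.64420687 0.01087464 0.12288748] [-5.64354476 -0.31774494 16.92780789] [-0.06038834 -0.08076604]
2019 [-0.00028995 -0.0003608   0.10299161]
1372 [-0.00260629 -0.00043975  0.10312038]
```

View pics/s4.png

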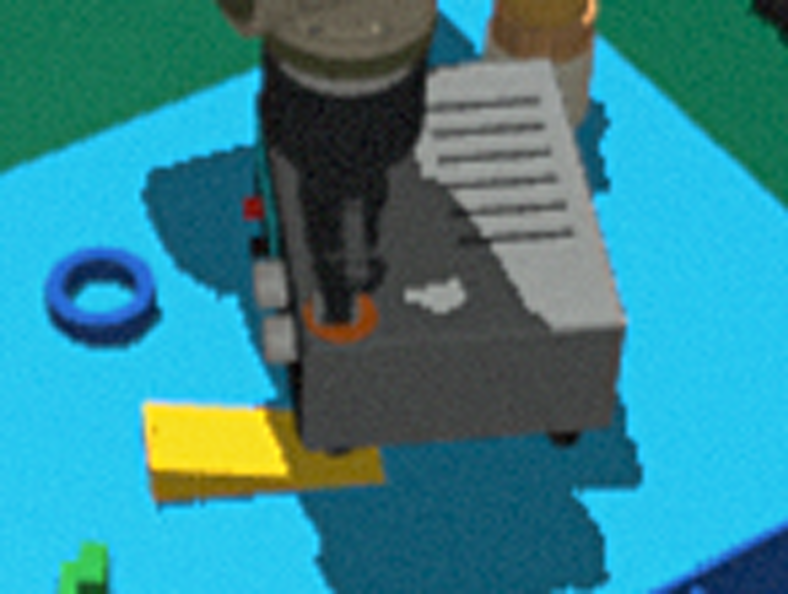

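The fingers press on the dot, the wedge has stayed under the foot, the supply is level (tilt about 0.003 rad) and the press is steady at about 17 N. I'll hand it in.

```bash
python3 -c "
from h import *
print(order.close_job())"
```

```text
the job is handed in; nothing more can be done
None
```

The job is handed in with the fingers still pressing the orange dot. The largest wedge is under the short foot and the supply is standing level. No verdict was reported.

- **What I did:** I closed the jaws on the wedge at the 20 N minimum and slid it flat along the table, without lifting it, to line its tip up with the foot. I then pushed its back with closed fingertips until the resistance rose from about 1 N to about 5.6–6.6 N. By the tool position and the wedge's length, the tip was then about 36 mm past the foot's front edge. I backed off, then pressed on the dot.
- **Last checks:**
  - The press was about 17 N vertical, within about 1 mm of the dot centre. The fingertip height barely changed as the force rose from 4 to 17 N, so it no longer rocks.
  - The depth images gave a tilt of about 0.003 rad, against a limit of 0.015.
  - In the last picture the wedge lay under the foot, and the supply, tape and green block looked unmoved. The arm and picture edges hid the other bystanders or left them out of view.
- **Not clean or not checked:**
  - The press also carries about 6 N sideways, and I left it.
  - I did not measure the wedge's load separately or re-measure its tip after the push; both rest on the steady height and the picture.

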